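# Back the sample index wheel off by one notch

### The arm

A 6-joint arm with a two-finger parallel gripper is mounted at the origin on a cart in front of the work surface, level with it; the furniture and walls round the work are solid. World frame = base frame: x ahead of the robot, y to its left, z up, the work surface at z = 0. Lengths are in m, angles in rad, forces in N, time in s.
With the tool pointing down it reaches from about 0.275 to 0.75 m from the base axis. Payload 10.2 kg.
Tool frame: the origin (TCP) lies midway between the tips of the shut fingers; the grasp point (between the pads) lies 19 mm behind it (env.hold_point_z is the distance from the TCP to the grasp point, in m); z points along the fingers, y is the line along which they close (so a half turn about z gives the same grasp; the last joint's range is limited). The gripper opens to 85 mm and grips with 20 to 120 N. Pads are 22 mm wide; open, the fingers measure 114 mm over their backs; the gripper's body (76 mm by 85 mm) begins 54 mm behind the grasp point. The pads swing forward as they close: fully open they stand 13 mm farther back than shut.
Start: joints at [-1.545, 0.313, 1.498, -0, 1.331, -0.223], TCP at [0.129, -0.509, 0.231] pointing down, gripper open.
Joint ranges: [-2.94, 2.94], [-0.97, 2.17], [0.19, 2.56], [-1.23, 4.37], [0.02, 3.11], [-2.88, 2.88]. Speed limits (rad/s): [2.39, 2.39, 3.01, 3.14, 3.14, 3.14].

### API

Orientations are given as a unit quaternion [x, y, z, w].
In Python, from bench import env, kinematics, monitor, eyes, job gives the robot as it stands. The module is installed in compiled form; this text tells all that it offers. Calls block until the motion is done:
- env.reach(position, orientation): joint-space move of the TCP to a pose.
- env.movel(position, velocity=0.15, frame=None, guard=None): straight line of the TCP; frame=None keeps the orientation; velocity is the mean speed in m/s. With guard (N) it stops when the force on the tool has changed by that much, and returns True; else False.
- env.set_joints(angles): joint-space move.
- env.release() and env.close_gripper(effort=None): open the fingers fully, or close them until they stop; effort is the grip in N (None keeps the last).
- env.hold(seconds).
- kinematics.ik(position, orientation): joint angles nearest the present ones, or None.
- monitor.sense(): the state.
- eyes.grab_frame(name): name is "side" or "top"; returns a dict with "frame" (420x560x3 uint8, red, green, blue), "mtx" (3x3 intrinsics, pixels), "view" (4x4, takes a point from world to camera coordinates). Camera axes: x right, y down, z forward; pixel columns grow to the right and rows downward; lengths in m; the calibration is good to about 2 mm. A picture is of the moment at which its call begins. There is no depth.
A pose or a line that the arm cannot do raises env.MotionError and nothing moves.
- job.hand_in(): hands the job in; it is judged then, once.
The state is a dict: "clock": time; "joints": joint angles; "qvel": joint speeds; "joint_efforts": joint torques, N m; "position": TCP position; "ee_rot": TCP orientation; "contact_force": force on the tool from outside, world axes, zero at the start; "ft_torque": the same for the moment, N m; "finger_gap": opening from 0.0 (shut) to 1.0 (fully open); "gripper_force": force on a finger pad.
Only numpy, scipy, OpenCV 4.12 (cv2) and the standard library are available. Lean on these libraries where they do the work, as an engineer would, in place of code of your own. Each camera call takes 0.05 s, during which the arm holds its last target. There are 200 camera calls.

### The job

The ratchet wheel of the sample index table has been fed one notch too far. With a fingertip push the pawl's thumb lever over so that the pawl lifts out of the teeth and stays up, then push the wheel back exactly one notch (clockwise seen from above) by one of its upright pegs, and push the lever back again so that the pawl drops fully into the next gap between the teeth. Only push gently: grip and lift nothing, and leave the jars and loose discs beside it alone.

Things in the scene. Friction and masses are not known exactly. Their poses are not given: they have to be found in the camera images.
- index_base: Grey base plate of the index table, fixed on the worktop, 230 x 285 x 10 mm. Origin: on the worktop surface under the wheel's axis. Own x axis points roughly away from the robot, y left, z up; the plate reaches x -115 to +115 mm, y -120 to +165 mm. A grey bearing post 68 mm high stands on its left side at plate x 32 to 58, y 106 to 124 mm.
- wheel_top (a point): Point on the wheel's axis in its flat top, 32 mm above the worktop. Bare-aluminium wheel, 200 mm diameter, vertical axis; ten saw teeth 12 mm high (36 degrees apart) on its rim at radius 83 to 99 mm; three upright pegs; between these, at radius 56 mm, three steel sample discs fixed to the wheel, 35 mm across, 14 mm high.
- wheel (a joint): Turn of the wheel (rad), positive counter-clockwise seen from above (forward); pushed back it falls. One notch is 0.628. At 0 the pawl nose is midway in its present gap (play 0.17 either way, starts within it), at -0.628 midway in the next; the pawl drops in freely from about -0.73 to -0.47. Light friction, about 1.3 N at a peg; stays where left.
- pawl_shaft (a point): Point on the pawl's shaft, at plate x 45, y 115 mm, 57 mm above the worktop; the shaft runs along the plate's y through the post. On the wheel's side of the post (plate y 90 mm) the pawl arm reaches 45 mm toward the robot over the teeth, its nose down in a gap; on the outer side (plate y 138 mm) is the thumb lever.
- pawl (a joint): Lift of the pawl (rad): 0 fully down between two teeth, 1.2 fully lifted (stop). Over-centre by its own weight: beyond about 0.8 it falls on to 1.2 and stays up, below that it falls back to 0. Needs about 1 N at the lever.
- lever_tip (a point): Middle of the upper end of the pawl's dark steel thumb lever: flat upright tab 26 mm wide (plate y), 8 mm thick, 24 mm high on a stalk, 55 mm from the shaft. Pawl down: leans 0.6 rad from upright toward the robot (plate -x); pawl up: 0.6 rad away from it. Pushing it away from the robot (plate +x) lifts the pawl, pushing it back lowers it.
- peg_a (a point): Centre of the top end of one of three equal upright steel pegs on the wheel: 10 mm diameter, 55 mm high above the wheel's top (point 87 mm above the worktop), 55 mm from the wheel's axis, 120 degrees apart. At wheel joint 0 this one stands 60 degrees counter-clockwise from the plate's +x axis (far left).
- peg_b (a point): As peg_a; at wheel joint 0 it stands on the plate's -x axis (nearest the robot).
- peg_c (a point): As peg_a; at wheel joint 0 it stands 60 degrees clockwise from the plate's +x axis (far right).
- jar_white_mid (a point): Centre of a loose white screw-top jar with black cap, 42 mm across, 62 mm high, right of the device. Leave alone.
- jar_small_mid (a point): Centre of a loose small cream jar with red cap, 35 mm across, 50 mm high, left of the device. Leave alone.
- disc_flat_mid (a point): Centre of a loose metal sample disc, 37 mm across, 15 mm high, on the worktop left of the device. Leave alone.
- disc_tall_mid (a point): Centre of a loose metal sample disc, 30 mm across, 26 mm high, on the worktop right of the device. Leave alone.

How it is judged:
By the outcome, as a careful person would: the job done as asked, in the order asked, and still so for the second after the job is handed in, with the robot touching nothing.
It also fails if it takes over 64 s, if anything falls off the work surface, if the arm or the gripper's body presses on something with over 40 N, if the wrist force passes 120 N, or if a joint passes its speed limit or range.

## Working session

There is one attempt and no reset: what is moved stays moved. The work goes in short steps, each a Python script; the robot and the scene stay as the last script left them, time stands still between calls to the robot, and variables do not carry over. Pictures are saved under pics/ and viewed, at most 10 in all, crops included, and the job is handed in when it is done.

```bash
mkdir -p pics; python3 - <<'E'
from bench import env, monitor, eyes
import cv2,numpy as np
for n in("side","top"):
    f=eyes.grab_frame(n); cv2.imwrite(f"pics/{n}0.png",f["frame"][:,:,::-1]); np.savez(f"pics/{n}.npz",**f)
    V=f["view"];print(n,f["mtx"].round(1).tolist(),(-V[:3,:3].T@V[:3,3]).round(3),V[:3,:3].round(2).tolist())
s=monitor.sense();print(s["clock"],s["position"],s["ee_rot"])
E
```

```text
side [[453.9, 0.0, 283.5], [0.0, 453.9, 204.2], [0.0, 0.0, 1.0]] [0.206 0.875 0.657] [[-0.93, -0.37, 0.0], [-0.2, 0.51, -0.84], [0.31, -0.78, -0.55]]
top [[508.3, 0.0, 275.4], [0.0, 508.3, 204.9], [0.0, 0.0, 1.0]] [0.319 0.085 0.989] [[0.01, -1.0, 0.0], [-0.97, -0.01, -0.24], [0.24, 0.0, -0.97]]
0.1 [ 0.12924737 -0.50860039  0.2307818 ] [ 9.92271599e-01  1.24083532e-01  4.95886593e-05 -5.89892285e-04]
```

View pics/top0.png

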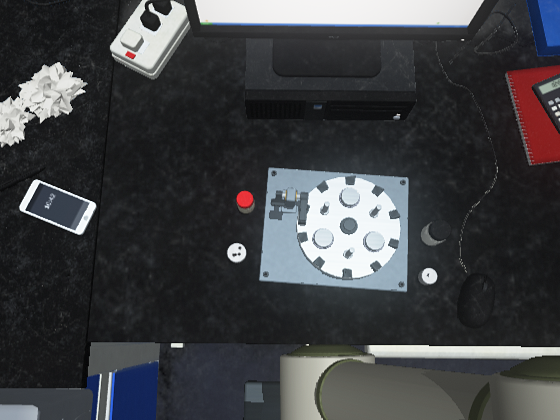

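View pics/side0.png

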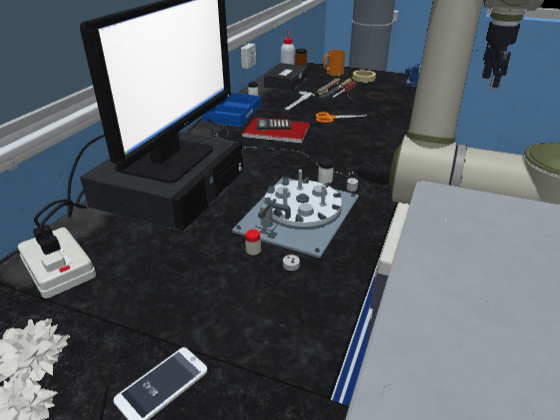

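The top view shows the plate with corners near (267,167), (408,178), (407,292) and (260,280), the wheel centre near (348,227), and the post and lever near (288,203). I'll fit the pose from these and overlay the model to check it.

```bash
cat > h.py <<'E'
import numpy as np,cv2
from scipy.optimize import least_squares
def proj(f,P):
    P=np.atleast_2d(P); c=P@f["view"][:3,:3].T+f["view"][:3,3]; p=c@f["mtx"].T; return p[:,:2]/p[:,2:]
def W(pose,p):
    p=np.atleast_2d(p).astype(float); c,s=np.cos(pose[2]),np.sin(pose[2])
    return np.c_[pose[0]+c*p[:,0]-s*p[:,1],pose[1]+s*p[:,0]+c*p[:,1],p[:,2]]
def pegs(w,z=.087): 
    a=np.radians([60,180,-60])+w; return np.c_[.055*np.cos(a),.055*np.sin(a),0*a+z]
def lever(l): # pawl lift
    a=-.6+l; return [.045+.055*np.sin(a),.138,.057+.055*np.cos(a)]
COR=np.array([[.115,.165,.01],[.115,-.12,.01],[-.115,-.12,.01],[-.115,.165,.01]])
def overlay(f,pose,w,l,box,name,s=5):
    x0,y0,x1,y1=box; im=cv2.resize(f["frame"][y0:y1,x0:x1,::-1].copy(),None,fx=s,fy=s,interpolation=cv2.INTER_CUBIC)
    t=np.linspace(0,2*np.pi,60); 
    for pts,c in((COR,(0,0,255)),(pegs(w),(0,255,0)),(pegs(w,.032),(0,255,255)),([lever(l)],(255,0,255)),([[.045,.115,.057],[0,0,.032]],(255,0,0)),(np.c_[.1*np.cos(t),.1*np.sin(t),0*t+.02],(0,160,255))):
        for u in proj(f,W(pose,pts)): cv2.circle(im,tuple(int(v) for v in ((u-[x0,y0]+.5)*s)),3,c,1)
    cv2.imwrite(name,im)
E
python3 - <<'E'
from h import *
f=dict(np.load("pics/top.npz"));g=dict(np.load("pics/side.npz"))
px=np.array([[267,167],[408.5,178],[407.5,292],[260,280]])
r=least_squares(lambda q:(proj(f,W(q,COR))-px).ravel(),[.4,0,0]);print(r.x,r.fun.round(1))
overlay(f,r.x,0,0,(250,160,415,295),"pics/ot.png",4.5)
overlay(g,r.x,0,0,(225,160,365,260),"pics/os.png",5.5)
E
```

```text
[ 0.52039099 -0.05532918 -0.06396017] [ 0.9 -0.1  0.4 -1.1  0.2  0.1 -1.4  0.9]
```

View pics/ot.png

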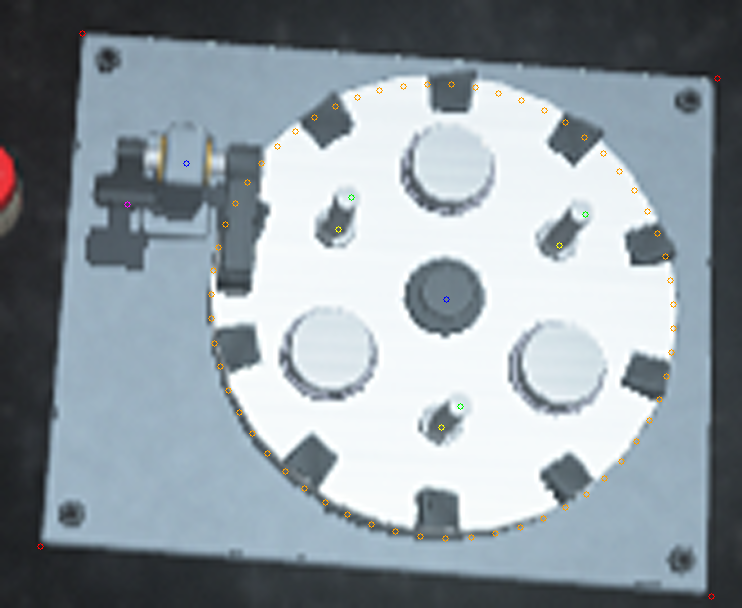

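View pics/os.png

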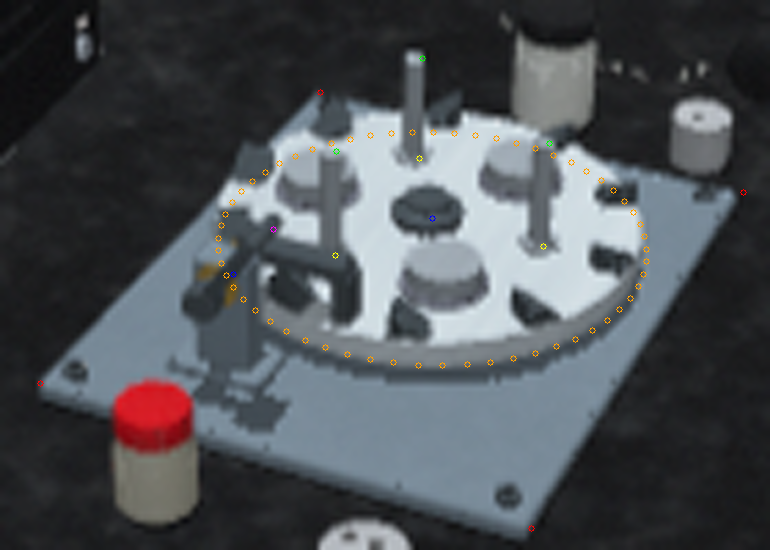

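The overlay agrees: the plate, wheel axis, pegs and pawl shaft all fall within about 1 px (2 mm), the wheel joint is close to 0, and the lever leans toward the robot. Next I push the lever over.

```bash
cat >> h.py <<'E'
from bench import env, monitor, eyes, kinematics
POSE=[.5204,-.0553,-.0640]
def Q(a): # tool down, tool x at plate angle a
    h=(a+POSE[2])/2; return [np.cos(h),np.sin(h),0,0]
def P(x,y,z): return W(POSE,[x,y,z])[0]
def st(m=""):
    s=monitor.sense();print(m,round(s["clock"],2),s["position"].round(4),np.round(s["contact_force"],1))
E
python3 - <<'E'
from h import *
for a in(0,np.pi): 
    print([None if j is None else np.round(j,2) for j in (kinematics.ik(P(-.04,.138,.2),Q(a)),kinematics.ik(P(.12,.138,.09),Q(a)),kinematics.ik(P(-.05,-.03,.06),Q(a+np.pi/2)))])
env.close_gripper(20)
env.reach(P(-.04,.138,.2),Q(0)); st()
env.movel(P(-.04,.138,.09),.12); st("down")
print(env.movel(P(.048,.138,.09),.05,guard=10)); st("pushed")
env.movel(P(-.01,.138,.09),.1); env.movel(P(-.05,.08,.2),.15);st()
f=eyes.grab_frame("top");overlay(f,POSE,0,1.2,(250,160,415,295),"pics/t1.png",4.5)
g=eyes.grab_frame("side");overlay(g,POSE,0,1.2,(225,160,365,260),"pics/s1.png",5.5)
E
```

```text
[array([-0.06,  0.28,  1.63, -0.  ,  1.23,  1.57]), array([-0.06,  0.72,  1.24, -0.  ,  1.18,  1.57]), array([-0.42,  0.43,  1.84, -0.  ,  0.87, -0.36])]
[array([-0.06,  0.28,  1.63, -0.  ,  1.23, -1.57]), array([-0.06,  0.72,  1.24, -0.  ,  1.18, -1.57]), array([-0.42,  0.43,  1.84, -0.  ,  0.87,  2.79])]
 3.33 [0.4895 0.0844 0.2   ] [ 0.2 -1.  -0.3]
down 4.4 [0.4897 0.0849 0.0906] [-0.6 -0.1  0.9]
False
pushed 6.31 [0.577  0.0794 0.09  ] [0.3 0.2 0.1]
 8.07 [0.4755 0.028  0.1993] [ 0.6 -0.3  0.4]
```

View pics/s1.png

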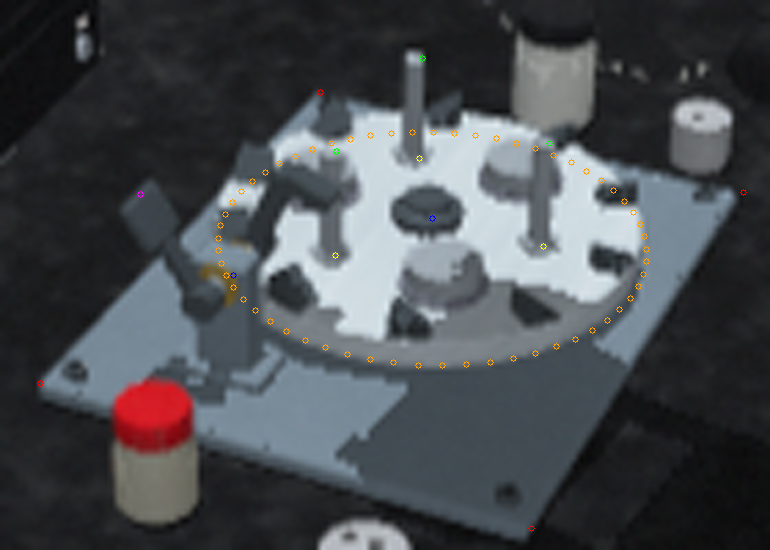

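The pawl is up and its lever tip at (140,195) matches the lift = 1.2 prediction. The wheel hasn't moved. Next I push peg_b back one notch.

```bash
python3 - <<'E'
from h import *
env.reach(P(-.05,-.055,.15),Q(np.pi/2))
env.movel(P(-.05,-.055,.06),.12); st("down")
print(env.movel(P(-.05,.0163,.06),.03,guard=10)); st("pushed")
env.movel(P(-.05,-.02,.06),.06); env.movel(P(-.05,-.055,.2),.15)
env.reach(P(-.08,-.14,.22),Q(np.pi/2));st()
f=eyes.grab_frame("top");overlay(f,POSE,-.628,1.2,(250,160,415,295),"pics/t2.png",4.5)
E
```

```text
down 10.69 [ 0.4674 -0.1072  0.0606] [-0.9 -1.  -0.2]
False
pushed 13.22 [ 0.4715 -0.0359  0.06  ] [ 1.7 -2.3  1. ]
 15.54 [ 0.4313 -0.1901  0.2194] [-0.6  0.4  0.3]
```

View pics/t2.png

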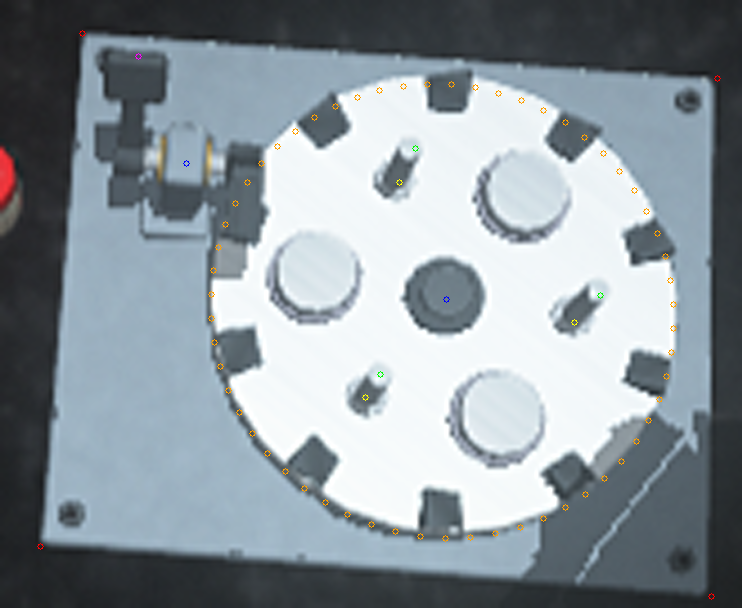

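Peg tops match the −0.628 prediction: peg_b at (380,374), peg_a at (413,147), peg_c at (600,293). The pawl is still up. Now I push the lever back from the far side.

```bash
python3 - <<'E'
from h import *
env.reach(P(-.02,.138,.22),Q(0))
env.movel(P(.118,.138,.2),.15)
env.movel(P(.118,.138,.09),.12); st("down")
print(env.movel(P(.052,.138,.09),.04,guard=10)); st("pushed")
env.hold(.3)
env.movel(P(.115,.138,.09),.1); env.movel(P(.115,.138,.2),.15)
env.movel(P(-.05,.10,.22),.2); env.reach(P(-.08,-.14,.24),Q(0));st()
f=eyes.grab_frame("top");g=eyes.grab_frame("side")
overlay(f,POSE,-.628,0,(250,160,415,295),"pics/t3.png",4.5)
overlay(g,POSE,-.628,0,(225,160,365,260),"pics/s3.png",5.5)
E
```

```text
down 19.62 [0.6474 0.0749 0.0909] [-0.5 -0.3  0.2]
False
pushed 21.42 [0.5812 0.0791 0.09  ] [ 0.  -0.6  0.2]
 25.34 [ 0.432  -0.1891  0.2397] [ 1.1  0.4 -0.2]
```

View pics/t3.png

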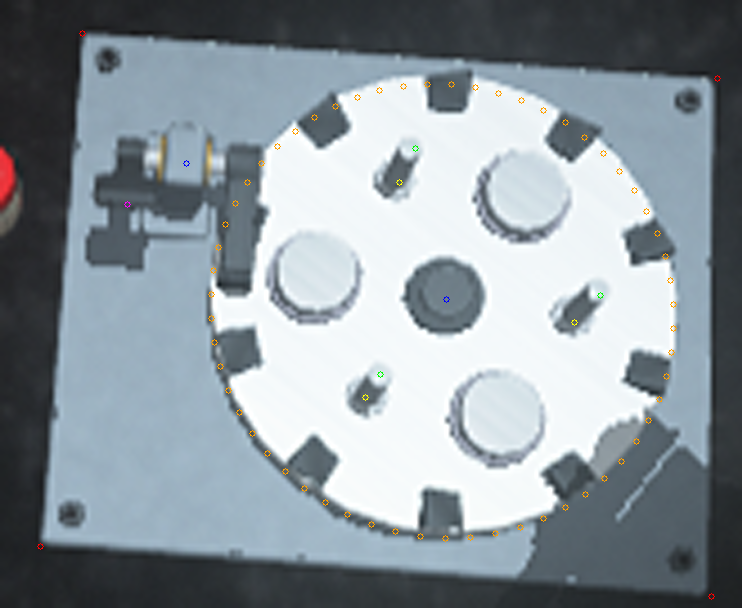

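View pics/s3.png

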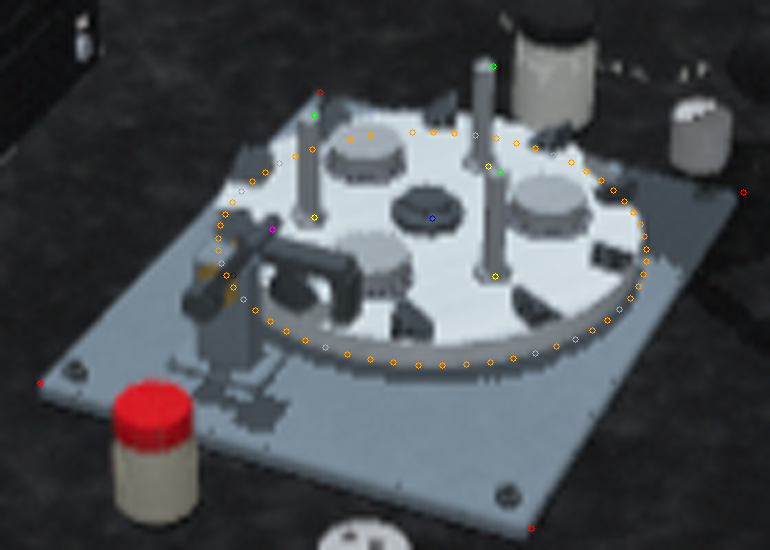

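The lever and pawl look the same as at the start, with the nose fully down at about (345,300) in the side view. The wheel is one notch back, and the jars and discs are where they were.

```bash
python3 -c "
from bench import job; print(job.hand_in())"
```

```text
the job is handed in; nothing more can be done
None
```

The job is handed in: I lifted the pawl, pushed the wheel back one notch and dropped the pawl into the next gap by about 25 s, and the final images show it fully down with the jars and discs in view undisturbed.

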